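# Slide the sample tote down the step into its check-in cradle

### The arm

A 6-joint arm with a two-finger parallel gripper is mounted at the origin on the work surface. World frame = base frame: x ahead of the robot, y to its left, z up, the work surface at z = 0. Lengths are in m, angles in degrees, forces in N, time in s.
With the tool pointing down it reaches from about 0.4 to 0.825 m from the base axis. Payload 7 kg.
Tool frame: the origin (TCP) lies at the very end of the fingers, on their centre line; the grasp point (between the pads) lies 19 mm behind it; x points along the fingers, z is the direction in which the jaws open and shut, and the axes are right-handed (so a half turn about x gives the same grasp; the last joint's range is limited). The gripper opens to 88 mm and grips with 3 to 60 N. Pads are 19 mm wide; open, the fingers measure 130 mm over their backs; the gripper's body (78 mm by 193 mm) begins 47 mm behind the grasp point.
Start: joints at [-52.248, 20.546, 0.682, 0, -70.136, -16.507], TCP at [0.245, -0.629, 0.227] pointing down, gripper open.
Joint ranges: [-176.03, 176.03], [-82.01, 121.73], [-58.28, 71.71], [-173.87, 95.51], [-174.79, -0.11], [-173.66, 173.66]. Speed limits (degrees/s): [136.94, 136.94, 172.46, 180, 180, 180].

### API

Orientations are given as [roll, pitch, yaw] about the fixed x, y, z axes, in that order (R = Rz(yaw) Ry(pitch) Rx(roll)).
In Python, from plant import * gives the robot as it stands.
- The arm moves only by the tool arm_command, never from a script. Its argument "commands" is one flat list of numbers, 5 for each row, row after row: the shift along the tool's x, y, z in mm, then the turn about the tool's x in degrees, then the opening in per cent of the stroke, from 0 (shut) to 100 (fully open). A call has 1 to 5 rows; each row shifts and turns the pose as measured when the row begins, along the tool's axes as they then stand; what a row does not reach is not made up. A row lasts 1/8 s, in which the tool goes at most 62.5 mm and 10.7 degrees, less where a joint would pass 70% of its speed; a pose out of reach is approached as far as the arm can. A call is refused whole if a number of a shift passes 62.5 or a number of a turn 10.7, either way. A call with a gripper value outside its range is refused whole. The fingers move at their own pace and stop on an object; the grip force is fixed at half the most. Time passes only in rows, so rows that do not move let the fingers close. It gives the time, the measured TCP pose, the force and the opening at its end, in the units of the state.
- get_obs(): the state, without advancing time (a new reading comes with each control period).
- snapshot(name): name is "scene" or "side" or "wrist"; returns a dict with "frame" (420x560x3 uint8, blue, green, red), "fov_y" (degrees; the focal length in pixels is half the picture's height over the tangent of half this angle, whatever the lens; pixels are square), "cx", "cy" (the principal point, pixels), "dist" ([k1, k2, p1, p2, k3] as OpenCV has them; the pictures are not rectified), "world_to_cam" (4x4, takes a point from world to camera coordinates). Camera axes: x right, y up, looking along -z (the intrinsics and any distortion apply to the point x, -y, -z); pixel columns grow to the right and rows downward; lengths in m; the calibration is good to about 2 mm. A picture is of the moment at which its call begins. There is no depth.
- close_job(): hands the job in, once; it reports no verdict.
The state is a dict: "clock": time; "joint_pos": joint angles; "qvel": joint speeds; "tau": joint torques, N m; "tool_pos": TCP position; "orientation": TCP orientation; "force": force on the tool from outside, world axes, zero at the start; "moment": the same for the moment, N m; "opening": finger opening in m.
Only numpy, scipy, OpenCV 4.12 (cv2) and the standard library are available. Lean on these libraries where they do the work, as an engineer would, in place of code of your own. Each camera call takes 0.05 s, during which the arm holds its last target. There are 200 camera calls.

### The job

Holding it by its handle if you like, slide the blue sample tote along the plywood deck, over the step and between the two guide rails into the aluminium cradle, without lifting it off the deck and without letting it tip or drop at the step: once its tail is past the edge, let it down gently, level. Then, with it flat on the cradle floor, press its nose squarely against the rubber buffer on the red stop, holding about 10 N on the buffer for half a second and never more than 20 N, and let go so that it stays touching the buffer. The paper cup in the tote must stay standing, and the things lying on the counter must be left alone.

Things in the scene. Friction and masses are not known exactly. Their poses are not given: they have to be found in the camera images.
- station: fixed check-in station: plywood deck, step, aluminium cradle with two dark guide rails. Origin on the counter surface (z=0) at mid-width, under the step edge; +x is the slide direction, +z up. Deck: x from -250 to 0 mm, 200 wide, top 20 mm above the origin. Cradle: x from 0 to +310 mm, 160 wide, floor 8 mm above the origin.
- step (a point): middle of the step edge, on the deck's top (yellow stripe just before it), 20 mm above the station's origin, axes as the station's; here the surface drops 12 mm to the cradle floor. Guide rails: 10 mm thick, inner faces at y=+65 and -65 mm (130 apart for the 120 mm wide tote), from x=25 to x=295 mm, tops 30 mm above the counter.
- stop: red stop block fixed on the cradle floor between the rails, 30 (x) x 116 x 40 mm with a small black knob on top; origin at the centre of its underside, 256 to 272 mm past the step edge, axes as the station's. On its -x side stands a black rubber buffer, 90 mm wide, 26 high, 6 thick, centred 20 mm above the cradle floor, on two brass stems screwed out by an amount that differs each time.
- tote: blue open tote, 190 (x) x 120 (y) x 35 mm high, walls and floor 4 mm, 0.4 to 0.7 kg; origin at the centre of its underside; +x is its nose, which meets the stop. Slides with a friction coefficient of about 0.45 to 0.75. Starts on the deck, roughly pointing along it. Bar handle over its middle, on two steel posts near the bar's ends.
- handle (a point): centre of the tote's black handle bar, 95 mm above the middle of its underside; axes as the tote's. Bar 14 mm thick (x), 98 mm long (y), 20 mm high; 80 mm of it is clear between the posts, with free space below
- tote_nose (a point): lower middle of the tote's nose face, 95 mm ahead of the tote's origin; axes as the tote's
- stop_face (a point): lower middle of the red block's face (not of the buffer), 15 mm from the stop's origin on its -x side; axes as the station's. The buffer's front stands 6 to 26 mm ahead (-x) of this face; how far is not measured, so feel for it. The buffer is sprung, 6 N per mm, and is solid after 6 mm
- cup: small brown paper cup, 48 mm across the rim, 60 mm high, 50 g, standing loose in the tail half of the tote; origin at the centre of its underside
- tape_measure: yellow tape measure, about 80 x 64 x 30 mm, bystander; origin under its centre
- stapler: red stapler, 135 x 38 x 45 mm, bystander; origin under its centre
- ink_jar: amber jar with black cap, 56 mm across, 65 mm high, bystander; origin under its centre

How it is judged:
By the outcome, as a careful person would: the job done as asked, in the order asked, and still so for the second after the job is handed in, with the robot touching nothing.
It also fails if it takes over 67 s, if anything falls off the work surface, if the arm or the gripper's body presses on something with over 40 N, if the wrist force passes 120 N, or if a joint passes its speed limit or range.

## Working session

There is one attempt and no reset: what is moved stays moved. The work goes in short steps, Python scripts to look and compute and a tool call to move; the robot and the scene stay as the last step left them, time stands still between calls to the robot, and variables do not carry over. Pictures are saved under pics/ and viewed, about 8 in all and at most 12, crops included, and the job is handed in when it is done.

Besides the shell and the picture viewer there is one more tool, called after ">>>" as name(argument=value, ...) on one line, values as JSON. arm_command: Moves the arm, as the interface text tells. Its arguments: {"type":"object","properties":{"commands":{"type":"array"}},"required":["commands"]}

```bash
mkdir -p pics; ls; cat > h.py <<'E'
from plant import *
import numpy as np, cv2
def K(s):
    f=210/np.tan(np.radians(s["fov_y"])/2)
    return np.array([[f,0,s["cx"]],[0,f,s["cy"]],[0,0,1.]])
def ray(s,uv):
    p=cv2.undistortPoints(np.array(uv,float).reshape(-1,1,2),K(s),np.array(s["dist"],float)).reshape(-1,2)
    T=np.array(s["world_to_cam"]);R=T[:3,:3];c=-R.T@T[:3,3]
    d=np.c_[p[:,0],-p[:,1],-np.ones(len(p))]@R
    return c,d
def onz(s,uv,z):
    c,d=ray(s,uv); return c+d*((z-c[2])/d[:,2])[:,None]
def proj(s,P):
    T=np.array(s["world_to_cam"]);q=np.atleast_2d(P)@T[:3,:3].T+T[:3,3]
    q=q*[1,-1,-1]
    return cv2.projectPoints(q,np.zeros(3),np.zeros(3),K(s),np.array(s["dist"],float))[0].reshape(-1,2)
def tri(a,b):
    A=np.zeros((3,3));v=np.zeros(3)
    for s,uv in (a,b):
        c,d=ray(s,[uv]);d=d[0]/np.linalg.norm(d[0]);M=np.eye(3)-np.outer(d,d);A+=M;v+=M@c
    return np.linalg.solve(A,v)
E
python3 - <<'E'
from h import *
o=get_obs();print({k:np.round(v,4) for k,v in o.items()})
for n in("scene","side"):
    s=snapshot(n);cv2.imwrite(f"pics/{n}0.png",s["frame"])
    T=np.array(s["world_to_cam"]);print(n,s["fov_y"],-T[:3,:3].T@T[:3,3])
    import pickle;pickle.dump(s,open(n+"0.pkl","wb"))
E
```

```text
pics
{'clock': np.float64(0.0), 'joint_pos': array([-5.22479e+01,  2.05910e+01,  6.34400e-01, -1.92000e-02,
       -7.01349e+01, -1.65066e+01]), 'qvel': array([0.0282, 0.0156, 0.0286, 0.0217, 0.0395, 0.0467]), 'tau': array([-0.00000e+00, -5.82711e+01,  2.93047e+01,  6.99700e+00,
        6.90000e-03, -1.00000e-04]), 'tool_pos': array([ 0.2444, -0.6287,  0.2256]), 'orientation': array([  5.3441,  89.9068, 116.5831]), 'force': array([ 0.058 , -0.1802, -0.2042]), 'moment': array([ 0.0257, -0.0575,  0.0252]), 'opening': np.float64(0.0878)}
scene 48.88276118563634 [ 0.9273529  -0.23028628  0.79352143]
side 49.084347679226035 [ 0.49722768 -0.54124172  0.82969982]
```

View pics/scene0.png

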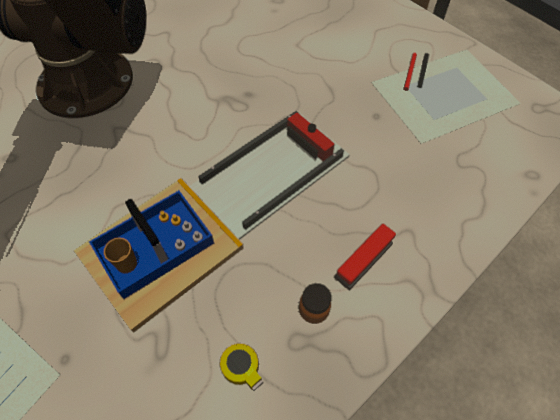

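View pics/side0.png

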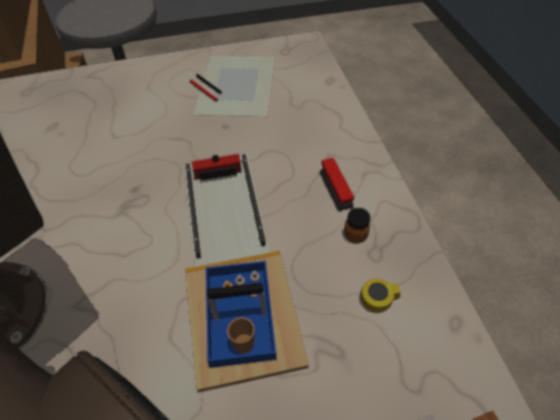

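Both views show the station: the deck in scene spans about (76,248), (133,330), (243,243), (181,180). The cradle and red stop are beyond it, at scene (310,135) and side (217,165). The tote's bar runs (130,203)-(158,243) in scene and (208,293)-(262,289) in side. I'll enlarge both views to pick points.

```bash
python3 - <<'E'
from h import *
import pickle
a=pickle.load(open("scene0.pkl","rb"))["frame"][100:340,70:350]
b=pickle.load(open("side0.pkl","rb"))["frame"][145:390,175:315]
a=cv2.resize(a,None,fx=2.5,fy=2.5,interpolation=cv2.INTER_CUBIC)
b=cv2.resize(b,None,fx=2.4,fy=2.4,interpolation=cv2.INTER_CUBIC)
cv2.imwrite("pics/a.png",a);cv2.imwrite("pics/b.png",b);print(a.shape,b.shape)
E
```

```text
(600, 700, 3) (588, 336, 3)
```

View pics/a.png

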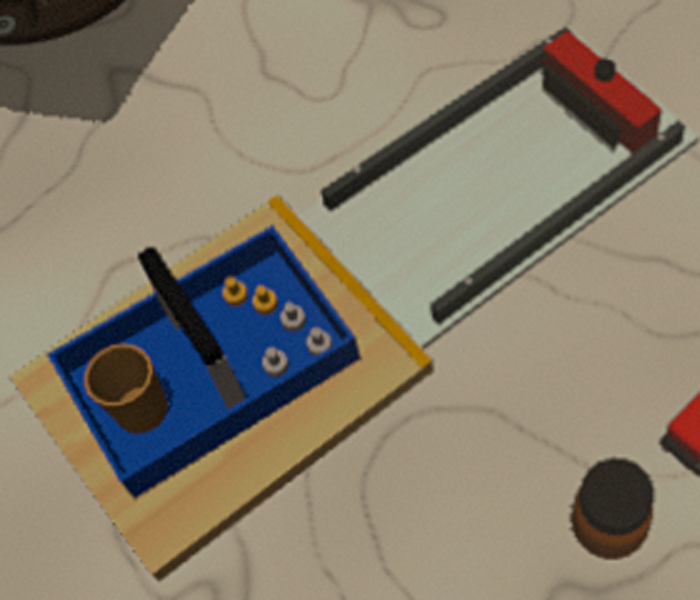

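View pics/b.png

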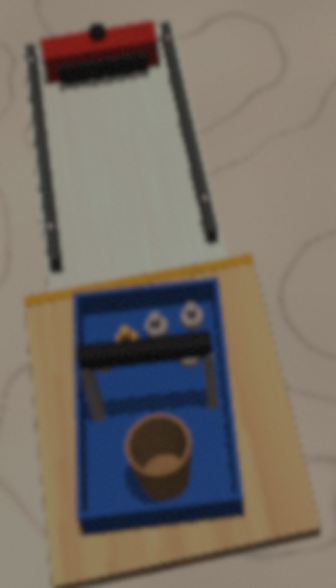

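```bash
cat > m.py <<'E'
from h import *
import pickle
A=pickle.load(open("scene0.pkl","rb"));B=pickle.load(open("side0.pkl","rb"))
fa=lambda p:((np.array(p)+.5)/2.5-.5+[70,100]); fb=lambda p:((np.array(p)+.5)/2.4-.5+[175,145])
def rep(name,a,b,z,st):
    print(name)
    P=[]
    for p,q in zip(a,b):
        x=onz(A,[fa(p)],z)[0];y=onz(B,[fb(q)],z)[0];t=tri((A,fa(p)),(B,fb(q)))
        print(" ",*np.round(1e3*x[:2]),"|",*np.round(1e3*y[:2]),"| tri",*np.round(1e3*t));P.append((x+y)/2)
    P=np.array(P)[:,:2]; S=np.array(st,float)/1e3; pc,sc=P.mean(0),S.mean(0)
    H=(S-sc).T@(P-pc); th=np.arctan2(H[0,1]-H[1,0],H[0,0]+H[1,1])
    R=np.array([[np.cos(th),-np.sin(th)],[np.sin(th),np.cos(th)]]);o=pc-R@sc
    print("  origin",np.round(o*1e3,1),"yaw",round(np.degrees(th),2),"res",np.round(1e3*(P-(S@R.T+o))).tolist());return o,th
rep("deck",[(275,197),(432,362),(12,378),(158,572)],[(26,298),(251,258),(52,585),(320,530)],.020,[(0,100),(0,-100),(-250,100),(-250,-100)])
rep("rails",[(325,192),(565,32),(435,306),(683,126)],[(56,265),(31,46),(211,238),(165,25)],.030,[(25,70),(295,70),(25,-70),(295,-70)])
rep("tote",[(273,228),(357,345),(50,355),(133,483)],[(75,293),(216,280),(80,517),(240,503)],.055,[(95,60),(95,-60),(-95,60),(-95,-60)])
rep("bar",[(150,248),(213,360)],[(80,350),(210,340)],.125,[(0,49),(0,-49)])
rep("knob",[(604,65)]*2,[(97,28)]*2,.055,[(0,0),(0,1)])
E
python3 m.py
```

```text
deck
  405.0 -6.0 | 407.0 -7.0 | tri 407.0 -7.0 21.0
  605.0 -10.0 | 603.0 -15.0 | tri 603.0 -9.0 13.0
  401.0 -251.0 | 399.0 -253.0 | tri 399.0 -251.0 16.0
  599.0 -253.0 | 597.0 -261.0 | tri 597.0 -255.0 10.0
  origin [505.3  -7. ] yaw 88.57 res [[1.0, -2.0], [-1.0, -3.0], [1.0, 2.0], [-1.0, 2.0]]
rails
  435.0 24.0 | 437.0 13.0 | tri 434.0 22.0 23.0
  443.0 286.0 | 444.0 284.0 | tri 444.0 285.0 30.0
  575.0 20.0 | 573.0 8.0 | tri 572.0 21.0 18.0
  585.0 285.0 | 582.0 280.0 | tri 582.0 290.0 22.0
  origin [504.4  -9.9] yaw 88.24 res [[1.0, 1.0], [0.0, -2.0], [-1.0, 1.0], [0.0, -0.0]]
tote
  451.0 -34.0 | 451.0 -35.0 | tri 450.0 -34.0 54.0
  573.0 -51.0 | 566.0 -51.0 | tri 567.0 -47.0 45.0
  428.0 -220.0 | 429.0 -222.0 | tri 428.0 -221.0 54.0
  551.0 -229.0 | 542.0 -240.0 | tri 543.0 -231.0 35.0
  origin [ 498.8 -135.4] yaw 83.06 res [[-0.0, -1.0], [-1.0, -3.0], [1.0, 1.0], [-0.0, 2.0]]
bar
  451.0 -125.0 | 452.0 -130.0 | tri 451.0 -126.0 123.0
  551.0 -143.0 | 544.0 -144.0 | tri 546.0 -141.0 117.0
  origin [ 499.7 -135.7] yaw 80.32 res [[0.0, -0.0], [-0.0, 0.0]]
knob
  508.0 267.0 | 513.0 267.0 | tri 512.0 262.0 61.0
  508.0 267.0 | 513.0 267.0 | tri 512.0 262.0 61.0
  origin [510.1 266.7] yaw 0.0 res [[0.0, 1.0], [0.0, -1.0]]
```

The measurements agree with the given sizes: station origin about (505,-8) with yaw 88.3°, tote (499.5,-135.5) with yaw about 83°. Next is a helper that turns a world goal into tool-axis shifts, then I'll move above the bar.

```bash
cat > g.py <<'E'
import sys
from h import *
from scipy.spatial.transform import Rotation as Ro
SO=np.array([.505,-.008]);SY=np.radians(88.3)
def st(p):
    c,s=np.cos(SY),np.sin(SY);d=np.array(p)[:2]-SO;return np.array([c*d[0]+s*d[1],-s*d[0]+c*d[1]])
def goal(x,y,z,yaw):
    """world mm, wanted bearing of jaw axis deg"""
    o=get_obs();R=Ro.from_euler("xyz",o["orientation"],degrees=True).as_matrix()
    d=R.T@(np.array([x,y,z])-1e3*np.array(o["tool_pos"]))
    jy=np.degrees(np.arctan2(R[1,2],R[0,2]));t=-((yaw-jy+90)%180-90)
    print("t",round(o["clock"],2),"shift mm",np.round(d,1),"turn",round(t,1),"jaw",round(jy,1),"F",np.round(o["force"],1),"pos",np.round(1e3*o["tool_pos"],1),"station",np.round(1e3*st(o["tool_pos"]),1),"open",round(o["opening"]*1e3,1))
    print("toolaxes",np.round(R,3).tolist())
if __name__=="__main__": goal(*map(float,sys.argv[1:]))
E
python3 g.py 499.5 -135.5 205 83
```

```text
t 0.1 shift mm [  21.2 -416.4  367.3] turn 28.2 jaw 111.2 F [-0.6  0.1  0.5] pos [ 244.4 -628.7  225.7] station [-628.2  242.1] open 87.7
toolaxes [[-0.001, -0.932, -0.362], [0.001, -0.362, 0.932], [-1.0, 0.0, 0.001]]
```

>>> arm_command(commands=[2,-42,37,0,100,2,-46,40,0,100,2,-46,40,0,100,2,-46,40,0,100,2,-46,40,0,100])

```text
clock: 0.72
tool_pos: [0.3847, -0.3589, 0.2122]
orientation: [22.1, 89.6, 132.9]
force: [0.6, -0.2, 0.1]
opening: 0.0877
```

>>> arm_command(commands=[2,-46,40,0,100,2,-46,40,0,100,0,0,0,9,100,0,0,0,9,100,0,0,0,9,100])

```text
clock: 1.35
tool_pos: [0.4446, -0.243, 0.2076]
orientation: [49.6, 89.6, 133.1]
force: [0.0, -0.2, 0.3]
opening: 0.0876
```

```bash
python3 g.py 499.5 -135.5 205 83
```

```text
t 1.35 shift mm [  2.9 -42.4 113. ] turn 0.5 jaw 83.5 F [ 0.  -0.2  0.3] pos [ 444.6 -243.   207.6] station [-236.7   53.4] open 87.6
toolaxes [[-0.005, -0.994, 0.113], [0.005, 0.113, 0.994], [-1.0, 0.006, 0.005]]
```

>>> arm_command(commands=[1,-14,38,0,100,1,-14,38,0,100,0,-14,37,0,100,0,0,0,0,100])

```text
clock: 1.85
tool_pos: [0.4998, -0.1325, 0.2048]
orientation: [57.1, 89.5, 140.4]
force: [-0.5, 0.8, -1.0]
opening: 0.0878
```

```bash
python3 g.py 499.5 -135.5 205 83; python3 - <<'E'
from h import *
import pickle
s=snapshot("wrist");pickle.dump(s,open("w1.pkl","wb"));cv2.imwrite("pics/w1.png",s["frame"])
E
```

```text
t 1.85 shift mm [-0.3 -0.1 -3. ] turn 0.3 jaw 83.3 F [-0.5  0.8 -1. ] pos [ 499.8 -132.5  204.8] station [-124.6    1.5] open 87.8
toolaxes [[-0.007, -0.993, 0.117], [0.006, 0.117, 0.993], [-1.0, 0.008, 0.005]]
```

View pics/w1.png

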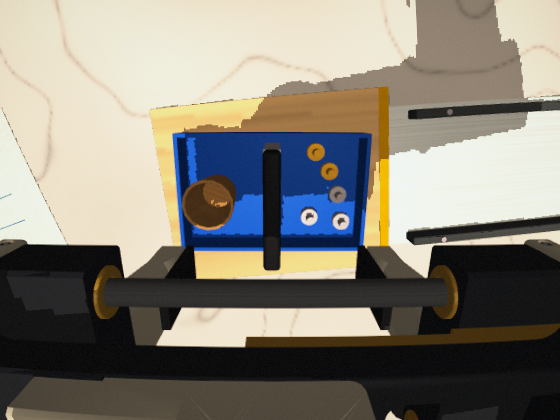

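The wrist view shows the bar from about (272,148) to (272,268), vertical in the image, so it is nearly square to the jaws. The tote rim corners are (173,133), (370,132), (179,248) and (365,248), and the stripe's edge is near column 389.

```bash
python3 - <<'E'
from h import *
import pickle
s=pickle.load(open("w1.pkl","rb"))
r=lambda u,z:print(np.round(1e3*onz(s,u,z)[:,:2],1).tolist())
r([(272,149),(272,268)],.125)
r([(173,133),(370,132),(179,248),(365,248)],.055)
r([(389,88),(390,244)],.020)
r([(408,112),(407,236)],.030)
g=s["frame"].max(2)
for y in(170,200,230,255): print(y,g[y,255:290].tolist())
E
```

```text
[[445.6, -127.8], [541.3, -139.4]]
[[424.8, -220.6], [446.0, -34.2], [541.0, -237.9], [564.3, -44.3]]
[[405.7, -1.9], [578.6, -5.6]]
[[431.7, 13.4], [566.9, 10.6]]
170 [118, 120, 119, 120, 121, 116, 114, 75, 10, 11, 17, 17, 21, 20, 19, 20, 21, 20, 22, 20, 20, 22, 23, 17, 9, 34, 97, 118, 120, 116, 120, 120, 120, 121, 121]
200 [221, 222, 223, 225, 223, 223, 223, 205, 10, 12, 16, 20, 17, 19, 18, 20, 16, 17, 18, 20, 18, 18, 20, 19, 15, 44, 118, 135, 198, 223, 222, 224, 223, 223, 223]
230 [217, 218, 219, 218, 218, 219, 217, 203, 45, 13, 13, 17, 17, 16, 13, 16, 19, 21, 16, 13, 16, 17, 18, 20, 22, 107, 217, 217, 217, 219, 217, 218, 217, 217, 217]
255 [243, 243, 242, 243, 243, 243, 243, 237, 119, 18, 22, 26, 33, 34, 32, 34, 33, 32, 32, 32, 35, 35, 27, 25, 44, 153, 243, 243, 243, 243, 243, 243, 243, 244, 243]
```

>>> arm_command(commands=[40,2,-1,0,100,40,0,0,0,100,20,0,0,0,100,8,0,0,0,100,0,0,0,0,100])

```text
clock: 2.52
tool_pos: [0.4946, -0.1365, 0.0945]
orientation: [57.9, 89.5, 141.1]
force: [-0.3, 0.6, 0.2]
opening: 0.0878
```

```bash
python3 g.py 497 -134 96 83
```

```text
t 2.52 shift mm [-1.5 -2.   2.8] turn 0.1 jaw 83.1 F [-0.3  0.6  0.2] pos [ 494.6 -136.5   94.5] station [-128.8    6.5] open 87.8
toolaxes [[-0.007, -0.993, 0.12], [0.005, 0.12, 0.993], [-1.0, 0.007, 0.005]]
```

>>> arm_command(commands=[0,-2,2,0,50,0,0,0,0,30,0,0,0,0,20,0,0,0,0,20])

```text
clock: 3.02
tool_pos: [0.4987, -0.1349, 0.0972]
orientation: [27.9, 89.7, 111.0]
force: [0.5, -0.3, -0.0]
opening: 0.053
```

```bash
python3 g.py 497 -134 96 83;python3 - <<'E'
from h import *
import pickle
s=snapshot("wrist");g=s["frame"].max(2)
for y in(170,200,230,255):
    i=np.where(g[y,200:340]<60)[0]; 
    if len(i): print(y,i.min()+200,i.max()+200,len(i))
E
```

```text
t 3.02 shift mm [1.2 1.8 0.7] turn 0.1 jaw 83.1 F [ 0.5 -0.3 -0. ] pos [ 498.7 -134.9   97.2] station [-127.     2.5] open 53.0
toolaxes [[-0.002, -0.993, 0.12], [0.006, 0.12, 0.993], [-1.0, 0.003, 0.005]]
200 204 291 34
230 218 290 32
255 214 337 54
```

Centred enough, so I'll close fully.

>>> arm_command(commands=[0,0,0,0,0,0,0,0,0,0,0,0,0,0,0,0,0,0,0,0,0,0,0,0,0])

```text
clock: 3.7
tool_pos: [0.4986, -0.1349, 0.0972]
orientation: [30.1, 89.7, 113.2]
force: [-0.2, 0.4, 0.8]
opening: 0.0133
```

```bash
python3 g.py 497 -134 96 83
```

```text
t 3.7 shift mm [1.2 1.7 0.7] turn 0.1 jaw 83.1 F [-0.2  0.4  0.8] pos [ 498.6 -134.9   97.2] station [-127.     2.6] open 13.3
toolaxes [[-0.002, -0.993, 0.12], [0.005, 0.12, 0.993], [-1.0, 0.003, 0.005]]
```

>>> arm_command(commands=[0.5,-0.5,0,-1.8,0,0.5,-0.5,0,-1.8,0,0.5,-0.5,0,-1.7,0,0.3,0,0,0,0])

```text
clock: 4.2
tool_pos: [0.5, -0.1352, 0.0972]
orientation: [21.2, 89.7, 109.9]
force: [-1.5, 1.0, 1.9]
opening: 0.0139
```

```bash
python3 g.py 500 -134 97 88.3
```

```text
t 4.2 shift mm [0.2 0.1 1.2] turn 0.4 jaw 88.7 F [-1.5  1.   1.9] pos [ 500.  -135.2   97.2] station [-127.3    1.2] open 13.9
toolaxes [[-0.002, -1.0, 0.023], [0.005, 0.023, 1.0], [-1.0, 0.002, 0.005]]
```

>>> arm_command(commands=[0.3,0,3,0.2,0,0.3,0,5,0,0,0.3,0,5,0,0,0.3,0,5,0,0,0.3,0,3,0,0])

```text
clock: 4.82
tool_pos: [0.5014, -0.1165, 0.0972]
orientation: [65.8, 90.0, 154.2]
force: [-0.1, -6.2, 4.3]
opening: 0.014
```

```bash
python3 g.py 500 -114 97 88.3; python3 - <<'E'
from h import *
import pickle
s=snapshot("wrist");pickle.dump(s,open("w2.pkl","wb"));cv2.imwrite("pics/w2.png",s["frame"])
E
```

```text
t 4.83 shift mm [0.2 1.5 2.5] turn 0.1 jaw 88.4 F [-0.1 -6.2  4.3] pos [ 501.4 -116.5   97.2] station [-108.5    0.4] open 14.0
toolaxes [[-0.001, -1.0, 0.027], [0.0, 0.027, 1.0], [-1.0, 0.001, 0.0]]
```

View pics/w2.png

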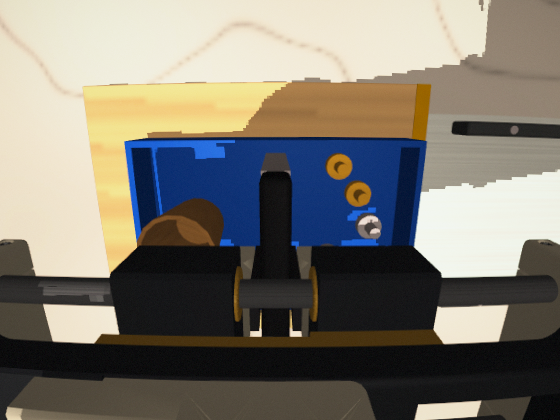

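The wrist view shows the tote's left rim from (128,141) to (425,143), the left deck edge at about row 85, and the left rail's near end at (452,121)-(452,133).

```bash
python3 - <<'E'
from h import *
from g import st
import pickle
s=pickle.load(open("w2.pkl","rb"))
def r(n,u,z):
    P=1e3*onz(s,u,z)[:,:2];print(n,np.round(P,1).tolist(),"station",[np.round(1e3*st(p/1e3),1).tolist() for p in P])
r("rim",[(128,141),(425,142)],.055)
r("deckL",[(87,87),(430,84)],.020)
r("rail top out/in",[(453,121),(453,132),(559,124),(559,136)],.030)
E
```

```text
rim [[436.1, -206.9], [441.9, -20.1]] station [[-200.9, 63.0], [-14.0, 62.7]]
deckL [[398.2, -248.5], [403.8, -3.4]] station [[-243.5, 99.7], [1.6, 101.3]]
rail top out/in [[429.5, 10.7], [437.1, 11.5], [431.1, 94.2], [439.8, 95.9]] station [[16.5, 76.1], [17.5, 68.5], [100.0, 76.9], [101.9, 68.2]]
```

>>> arm_command(commands=[0.2,0,4,0,0,0.2,0,6,0,0,0.2,0,6,0,0,0.2,0,6,0,0,0.2,0,6,0,0])

```text
clock: 5.5
tool_pos: [0.5028, -0.0897, 0.0972]
orientation: [-173.3, 89.8, -84.9]
force: [-0.7, -5.7, 4.3]
opening: 0.0138
```

```bash
python3 g.py 502 -87 97 88.4
```

```text
t 5.5 shift mm [0.2 0.9 2.7] turn 0.0 jaw 88.4 F [-0.7 -5.7  4.3] pos [502.8 -89.7  97.2] station [-81.7  -0.3] open 13.8
toolaxes [[0.0, -1.0, 0.028], [-0.003, 0.028, 1.0], [-1.0, -0.0, -0.003]]
```

>>> arm_command(commands=[0.2,0,6,0,0,0.2,0,7,0,0,0.2,0,7,0,0,0.2,0,7,0,0,0.2,0,7,0,0])

```text
clock: 6.12
tool_pos: [0.5044, -0.0572, 0.0976]
orientation: [-170.2, 89.6, -81.8]
force: [-0.4, -5.8, 5.8]
opening: 0.0136
```

>>> arm_command(commands=[0.2,0,7,0,0,0.2,0,7,0,0,0.2,0,7,0,0,0.2,0,7,0,0,0.2,0,7,0,0])

```text
clock: 6.75
tool_pos: [0.5056, -0.0228, 0.0975]
orientation: [-171.0, 89.4, -82.6]
force: [1.8, 4.2, -2.9]
opening: 0.0142
```

```bash
python3 g.py 504 -17 97 88.4
```

```text
t 6.75 shift mm [0.5 1.7 5.7] turn 0.0 jaw 88.4 F [ 1.8  4.2 -2.9] pos [505.6 -22.8  97.5] station [-14.7  -1. ] open 14.2
toolaxes [[0.001, -1.0, 0.028], [-0.01, 0.028, 1.0], [-1.0, -0.002, -0.01]]
```

>>> arm_command(commands=[0,0,0,0,0,0,0,0,0,0])

```text
clock: 7.0
tool_pos: [0.5057, -0.0217, 0.0973]
orientation: [-170.0, 89.5, -81.6]
force: [-0.3, -2.4, 4.8]
opening: 0.0138
```

```bash
python3 g.py 504 -17 97 88.4; python3 - <<'E'
from h import *
import pickle
print(np.round(get_obs()["moment"],2))
s=snapshot("side");pickle.dump(s,open("s3.pkl","wb"))
cv2.imwrite("pics/s3.png",cv2.resize(s["frame"][140:390,170:320],None,fx=2.4,fy=2.4,interpolation=cv2.INTER_CUBIC))
E
```

```text
t 7.0 shift mm [0.3 1.8 4.7] turn 0.0 jaw 88.4 F [-0.3 -2.4  4.8] pos [505.7 -21.7  97.3] station [-13.7  -1.1] open 13.8
toolaxes [[0.001, -1.0, 0.027], [-0.009, 0.027, 1.0], [-1.0, -0.002, -0.009]]
[-0.73  0.41 -0.09]
```

View pics/s3.png

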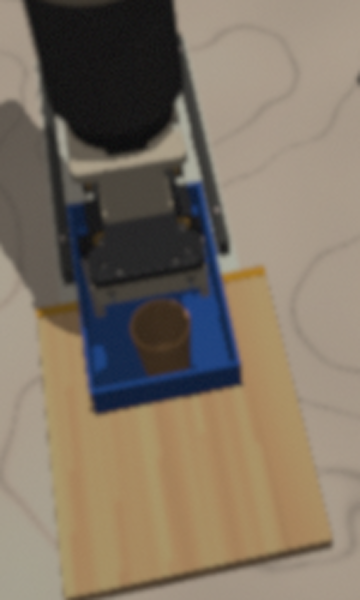

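The side view shows the tote centred between the rails with its nose over the cradle, and the cup standing. I'm pressing down more than needed and the tool has a 0.5° nose-down lean, so I'll ease the load.

>>> arm_command(commands=[-0.3,0,0,0,0])

```text
clock: 7.18
tool_pos: [0.5056, -0.0218, 0.0974]
orientation: [-170.6, 89.5, -82.2]
force: [0.9, -1.0, -0.7]
opening: 0.014
```

>>> arm_command(commands=[-0.3,0,0,0,0])

```text
clock: 7.3
tool_pos: [0.5055, -0.0218, 0.0974]
orientation: [-171.7, 89.5, -83.3]
force: [0.6, -0.7, -1.4]
opening: 0.0138
```

>>> arm_command(commands=[-0.3,0,0,0,0])

```text
clock: 7.42
tool_pos: [0.5054, -0.0218, 0.0975]
orientation: [-172.7, 89.5, -84.3]
force: [2.1, -0.4, -1.9]
opening: 0.0132
```

```bash
python3 g.py 504 -17 97 88.4; python3 -c "
from h import *
print(np.round(get_obs()['moment'],2))"
```

```text
t 7.42 shift mm [0.4 1.6 4.7] turn -0.0 jaw 88.4 F [ 2.1 -0.4 -1.9] pos [505.4 -21.8  97.5] station [-13.7  -0.9] open 13.2
toolaxes [[0.001, -1.0, 0.028], [-0.008, 0.028, 1.0], [-1.0, -0.001, -0.008]]
[-0.24 -0.41  0.04]
```

>>> arm_command(commands=[-0.3,0,5,0,0,-0.3,0,7,0,0,-0.3,0,7,0,0,-0.3,0,7,0,0])

```text
clock: 7.92
tool_pos: [0.5043, 0.0053, 0.0971]
orientation: [163.2, 89.5, -108.5]
force: [-0.7, 0.5, -4.7]
opening: 0.0139
```

```bash
python3 g.py 504 -17 97 88.4; python3 -c "
from h import *
print(np.round(get_obs()['moment'],2))"
```

```text
t 7.92 shift mm [  0.3  -0.4 -22.3] turn -0.1 jaw 88.3 F [-0.7  0.5 -4.7] pos [504.3   5.3  97.1] station [13.3  1.1] open 13.9
toolaxes [[-0.003, -1.0, 0.03], [-0.009, 0.03, 1.0], [-1.0, 0.003, -0.009]]
[-0.04 -0.11 -0.03]
```

>>> arm_command(commands=[-0.2,-0.5,7,0,0,-0.2,-0.3,8,0,0,-0.2,0,8,0,0,-0.2,0,8,0,0,-0.2,0,7,0,0])

```text
clock: 8.55
tool_pos: [0.5058, 0.0466, 0.0972]
orientation: [156.8, 89.5, -114.9]
force: [0.5, -0.4, -5.0]
opening: 0.0141
```

```bash
python3 g.py 504 -17 97 88.4; python3 -c "
from h import *
print(np.round(get_obs()['moment'],2))"
```

```text
t 8.55 shift mm [  0.8  -0.  -63.6] turn -0.1 jaw 88.3 F [ 0.5 -0.4 -5. ] pos [505.8  46.6  97.2] station [54.6  0.8] open 14.1
toolaxes [[-0.004, -1.0, 0.029], [-0.008, 0.029, 1.0], [-1.0, 0.004, -0.009]]
[ 0.03 -0.06  0.03]
```

>>> arm_command(commands=[-0.2,-0.2,8,0,0,-0.2,0,9,0,0,-0.2,0,9,0,0,-0.2,0,9,0,0,-0.2,0,8,0,0])

```text
clock: 9.18
tool_pos: [0.5074, 0.0927, 0.0979]
orientation: [156.8, 89.5, -114.8]
force: [-0.2, -0.6, -4.6]
opening: 0.0135
```

>>> arm_command(commands=[0,0,6,0,0,0,0,4,0,0])

```text
clock: 9.43
tool_pos: [0.5077, 0.1037, 0.0978]
orientation: [157.3, 89.5, -114.4]
force: [-0.3, 0.5, -4.7]
opening: 0.0136
```

```bash
python3 g.py 504 -17 97 88.4; python3 - <<'E'
from h import *
import pickle
print(np.round(get_obs()["moment"],2))
s=snapshot("side");pickle.dump(s,open("s4.pkl","wb"))
a=cv2.resize(s["frame"][130:330,170:310],None,fx=2.8,fy=2.8,interpolation=cv2.INTER_CUBIC)
s=snapshot("wrist");pickle.dump(s,open("w4.pkl","wb"))
b=cv2.resize(s["frame"],(400,300))
c=np.zeros((560,800,3),np.uint8);c[:,:392]=a;c[:300,400:]=b;cv2.imwrite("pics/c4.png",c)
E
```

```text
t 9.43 shift mm [   1.9    0.2 -120.8] turn -0.1 jaw 88.3 F [-0.3  0.5 -4.7] pos [507.7 103.7  97.8] station [111.8   0.6] open 13.6
toolaxes [[-0.004, -1.0, 0.029], [-0.008, 0.029, 1.0], [-1.0, 0.004, -0.008]]
[-0.07 -0.09  0.05]
```

View pics/c4.png

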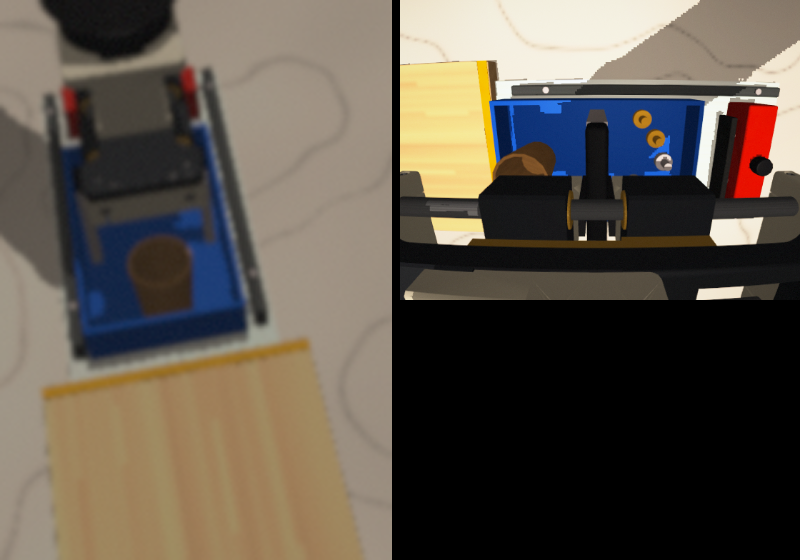

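The side and wrist views show the tail past the edge, the tote centred between the rails, the cup standing, and roughly 20 mm left to the buffer. Lowering slowly now.

>>> arm_command(commands=[1,0,0,0,0,1.5,0,0,0,0,1.5,0,0,0,0,1.5,0,0,0,0,1.5,0,0,0,0])

```text
clock: 10.15
tool_pos: [0.5076, 0.1029, 0.0903]
orientation: [156.3, 89.5, -115.4]
force: [0.1, -0.1, -5.4]
opening: 0.0133
```

>>> arm_command(commands=[1.5,0,0,0,0,1,0,0,0,0,1,0,0,0,0,0.7,0,0,0,0,0.7,0,0,0,0])

```text
clock: 10.78
tool_pos: [0.5077, 0.1024, 0.0855]
orientation: [158.3, 89.4, -113.4]
force: [-1.8, -3.6, 2.2]
opening: 0.0137
```

```bash
python3 g.py 507 102 85 88.4; python3 -c "
from h import *
print(np.round(get_obs()['moment'],2))"
```

```text
t 10.78 shift mm [ 0.5  0.7 -0.4] turn -0.1 jaw 88.3 F [-1.8 -3.6  2.2] pos [507.7 102.4  85.5] station [110.4   0.6] open 13.7
toolaxes [[-0.004, -1.0, 0.029], [-0.009, 0.029, 1.0], [-1.0, 0.004, -0.009]]
[-1.    0.59  0.03]
```

>>> arm_command(commands=[0.5,0,0,0,0,0.5,0,0,0,0,0.5,0,0,0,0,0.5,0,0,0,0])

```text
clock: 11.28
tool_pos: [0.5079, 0.1021, 0.0852]
orientation: [164.7, 89.5, -106.9]
force: [-4.1, -2.6, 5.9]
opening: 0.0134
```

```bash
python3 g.py 507 102 85 88.4; python3 -c "
from h import *
print(np.round(get_obs()['moment'],2))"
```

```text
t 11.28 shift mm [ 0.2  0.9 -0.1] turn -0.1 jaw 88.3 F [-4.1 -2.6  5.9] pos [507.9 102.1  85.2] station [110.1   0.4] open 13.4
toolaxes [[-0.003, -1.0, 0.029], [-0.009, 0.029, 1.0], [-1.0, 0.003, -0.009]]
[-0.27  1.52  0.09]
```

>>> arm_command(commands=[0.2,0,2,0,0,0.2,0,3,0,0,0.2,0,3,0,0,0.2,0,2,0,0])

```text
clock: 11.78
tool_pos: [0.5091, 0.1115, 0.0855]
orientation: [176.7, 89.4, -95.0]
force: [-0.1, -5.4, 3.7]
opening: 0.0133
```

```bash
python3 g.py 507 102 85 88.4; python3 -c "
from h import *
print(np.round(get_obs()['moment'],2))
import pickle
from g import st
s=pickle.load(open('w4.pkl','rb'))
# nose rim at (704,98)->full frame, buffer front top (722,115)
f=lambda u,v:[((u-400)*1.4,v*1.4)]
for n,u,z in (('rim',f(704,100),.067),('buffront',f(717,115),.041),('bufback',f(727,115),.041),('red',f(734,103),.048)):print(n,np.round(1e3*st(onz(s,u,z)[0]),1))
"
```

```text
t 11.78 shift mm [ 0.6  1.9 -9.6] turn -0.0 jaw 88.4 F [-0.1 -5.4  3.7] pos [509.1 111.5  85.5] station [119.6  -0.6] open 13.3
toolaxes [[-0.001, -1.0, 0.029], [-0.01, 0.029, 1.0], [-1.0, 0.001, -0.01]]
[-1.49  0.2   0.04]
rim [201.1  64.7]
buffront [227.6  49.3]
bufback [237.6  49.5]
red [238.8  61.5]
```

>>> arm_command(commands=[0.4,0,2,0,0,0.4,0,3,0,0,0.4,0,3,0,0,0.4,0,2,0,0])

```text
clock: 12.28
tool_pos: [0.5105, 0.1208, 0.0854]
orientation: [-175.3, 89.3, -86.9]
force: [-1.1, -7.1, 6.9]
opening: 0.0138
```

```bash
python3 g.py 507 102 85 88.4; python3 -c "
from h import *
print(np.round(get_obs()['moment'],2))"
```

```text
t 12.28 shift mm [  0.6   3.  -18.9] turn 0.0 jaw 88.4 F [-1.1 -7.1  6.9] pos [510.5 120.8  85.4] station [128.9  -1.6] open 13.8
toolaxes [[0.001, -1.0, 0.027], [-0.012, 0.027, 1.0], [-1.0, -0.001, -0.012]]
[-2.    0.39  0.06]
```

>>> arm_command(commands=[0.3,0.3,1,0,0,0.3,0.3,1.5,0,0,0.3,0.2,1.5,0,0,0.3,0,1.5,0,0])

```text
clock: 12.78
tool_pos: [0.511, 0.126, 0.0856]
orientation: [-167.2, 89.2, -78.8]
force: [-0.5, -5.3, 5.4]
opening: 0.0141
```

>>> arm_command(commands=[0.3,0,1,0,0])

```text
clock: 12.9
tool_pos: [0.5112, 0.1269, 0.0856]
orientation: [-166.6, 89.2, -78.1]
force: [-0.4, -6.1, 5.4]
opening: 0.0135
```

>>> arm_command(commands=[0.3,0,1,0,0])

```text
clock: 13.02
tool_pos: [0.5113, 0.1277, 0.0856]
orientation: [-166.6, 89.2, -78.1]
force: [-0.8, -6.4, 5.6]
opening: 0.0141
```

>>> arm_command(commands=[0.3,0,1,0,0])

```text
clock: 13.15
tool_pos: [0.5114, 0.1285, 0.0856]
orientation: [-166.6, 89.1, -78.1]
force: [-1.0, -5.3, 6.5]
opening: 0.0136
```

```bash
python3 g.py 507 102 85 88.4; python3 -c "
from h import *
print(np.round(get_obs()['moment'],2))"
```

```text
t 13.15 shift mm [  0.9   3.8 -26.6] turn 0.1 jaw 88.5 F [-1.  -5.3  6.5] pos [511.4 128.5  85.6] station [136.6  -2.4] open 13.6
toolaxes [[0.003, -1.0, 0.026], [-0.015, 0.025, 1.0], [-1.0, -0.004, -0.015]]
[-1.8   0.37  0.17]
```

The tool has picked up 0.9° of lean from friction. I'll back off a few mm, pressing lightly, to undo the lean and the 2 mm sideways drift.

>>> arm_command(commands=[0.5,0.3,-1,0,0,0.5,0.3,-1,0,0,0.5,0.3,-1.5,0,0,0.5,0.3,-1.5,0,0,0.5,0.3,-1.5,0,0])

```text
clock: 13.78
tool_pos: [0.5116, 0.1282, 0.0852]
orientation: [-120.2, 89.4, -31.6]
force: [-3.7, 2.7, 6.5]
opening: 0.0136
```

>>> arm_command(commands=[0.5,0.3,-1.5,0,0,0.5,0.3,-1.5,0,0,0.5,0.3,-1.5,0,0,0.5,0.3,-1.5,0,0,0.5,0.3,-1.5,0,0])

```text
clock: 14.4
tool_pos: [0.5118, 0.1284, 0.0852]
orientation: [-71.9, 89.1, 16.8]
force: [-3.4, 4.0, 7.4]
opening: 0.0138
```

```bash
python3 g.py 507 102 85 88.4; python3 -c "
from h import *
print(np.round(get_obs()['moment'],2))"
```

```text
t 14.4 shift mm [ -0.    4.2 -26.5] turn 0.4 jaw 88.8 F [-3.4  4.   7.4] pos [511.8 128.4  85.2] station [136.5  -2.7] open 13.8
toolaxes [[0.015, -1.0, 0.022], [0.005, 0.022, 1.0], [-1.0, -0.015, 0.005]]
[ 1.37  1.83 -0.06]
```

>>> arm_command(commands=[0.3,-0.4,0,-0.1,0,0.3,-0.4,0,-0.1,0,0.3,-0.4,0,0,0,0.3,-0.4,0,0,0,0.3,-0.4,0,0,0])

```text
clock: 15.02
tool_pos: [0.5117, 0.1284, 0.0852]
orientation: [-75.1, 89.3, 13.9]
force: [-3.7, -2.1, 8.4]
opening: 0.0138
```

```bash
python3 g.py 507 102 85 88.4; python3 -c "
from h import *
print(np.round(get_obs()['moment'],2))"
```

```text
t 15.03 shift mm [  0.    4.2 -26.4] turn 0.6 jaw 89.0 F [-3.7 -2.1  8.4] pos [511.7 128.4  85.2] station [136.5  -2.7] open 13.8
toolaxes [[0.012, -1.0, 0.018], [0.003, 0.018, 1.0], [-1.0, -0.012, 0.003]]
[-0.91  1.66 -0.18]
```

```bash
python3 - <<'E'
from h import *
import pickle
s=snapshot("wrist");pickle.dump(s,open("w5.pkl","wb"))
b=snapshot("scene");pickle.dump(b,open("c5.pkl","wb"))
c=np.zeros((600,700,3),np.uint8)
c[:260]=cv2.resize(s["frame"][80:249,105:560],(700,260),interpolation=cv2.INTER_CUBIC)
c[270:600,:]=cv2.resize(b["frame"][95:260,150:500],(700,330),interpolation=cv2.INTER_CUBIC)
cv2.imwrite("pics/c5.png",c)
E
```

View pics/c5.png

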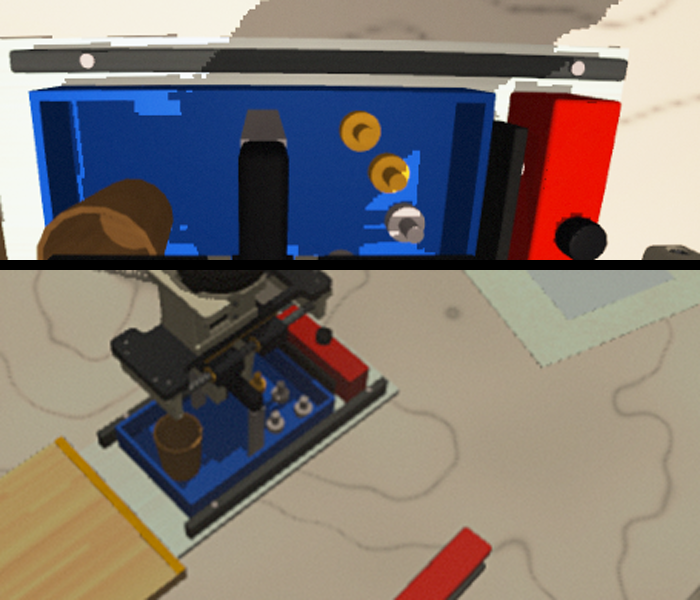

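```bash
python3 - <<'E'
from h import *
from g import st
import pickle
s=pickle.load(open("w5.pkl","rb"));k=455/700
f=lambda L:[((u+.5)*k-.5+105,(v+.5)*k-.5+80) for u,v in L]
def r(n,u,z):
    P=onz(s,f(u),z);print(n,[np.round(1e3*st(p),1).tolist() for p in P],"yaw",np.round(np.degrees(np.arctan2(*(P[-1]-P[0])[[1,0]])),2))
r("rim",[(30,91),(495,92)],.043)
r("rail in",[(12,71),(625,81)],.030)
r("rail out",[(12,50),(625,59)],.030)
r("stop top",[(511,94),(622,103)],.048)
b=pickle.load(open("c5.pkl","rb"));F=lambda L:[((u+.5)/2-.5+150,(v-270+.5)/2-.5+95) for u,v in L]
def q(n,u,z):
    P=onz(b,F(u),z);print(n,[np.round(1e3*st(p),1).tolist() for p in P],"yaw",np.round(np.degrees(np.arctan2(*(P[-1]-P[0])[[1,0]])),2))
q("rim R",[(190,503),(335,399)],.043)
q("rail R inner near/far",[(186,520),(380,381)],.030)
q("tail rim L",[(117,427)],.043)
E
```

```text
rim [[42.0, 60.0], [231.2, 61.6]] yaw 88.8
rail in [[28.8, 67.5], [297.2, 67.6]] yaw 88.3
rail out [[29.8, 76.3], [295.3, 77.0]] yaw 88.46
stop top [[235.5, 61.4], [284.0, 59.3]] yaw 85.84
rim R [[42.4, -58.5], [230.7, -60.0]] yaw 87.84
rail R inner near/far [[32.0, -64.1], [290.4, -67.5]] yaw 87.55
tail rim L [[43.2, 57.2]] yaw 0.0
```

Wrist geometry puts the tote about 1.8 mm right of centre and 0.4° off square. It is clear of both rails, with the nose close to the buffer. Feeling forward now.

>>> arm_command(commands=[0.2,0,0.7,0.2,0,0.2,0,1,0.2,0])

```text
clock: 15.38
tool_pos: [0.5117, 0.1293, 0.0852]
orientation: [-82.5, 89.3, 6.1]
force: [0.2, -6.5, 5.1]
opening: 0.0139
```

>>> arm_command(commands=[0.2,0,1,0,0])

```text
clock: 15.5
tool_pos: [0.5117, 0.1297, 0.0852]
orientation: [-88.5, 89.4, 0.1]
force: [-1.0, -7.5, 5.8]
opening: 0.0136
```

>>> arm_command(commands=[0.2,0,1,0,0])

```text
clock: 15.62
tool_pos: [0.5117, 0.1301, 0.0852]
orientation: [-94.3, 89.4, -5.7]
force: [-1.0, -6.4, 5.7]
opening: 0.014
```

>>> arm_command(commands=[0.2,0,1,0,0])

```text
clock: 15.75
tool_pos: [0.5117, 0.1306, 0.0852]
orientation: [-99.7, 89.4, -11.1]
force: [-0.6, -6.6, 6.1]
opening: 0.0138
```

>>> arm_command(commands=[0.2,0,1.3,0,0,0.2,0,1.3,0,0])

```text
clock: 16.0
tool_pos: [0.5119, 0.1321, 0.0852]
orientation: [-109.2, 89.4, -20.5]
force: [-0.6, -6.8, 6.7]
opening: 0.0135
```

>>> arm_command(commands=[0.2,0,1.3,0,0])

```text
clock: 16.12
tool_pos: [0.5119, 0.1329, 0.0852]
orientation: [-113.5, 89.3, -24.8]
force: [-0.9, -5.9, 5.2]
opening: 0.0137
```

>>> arm_command(commands=[0.2,0,1.3,0,0])

```text
clock: 16.25
tool_pos: [0.512, 0.1337, 0.0852]
orientation: [-117.3, 89.3, -28.6]
force: [-0.6, -5.6, 6.3]
opening: 0.0139
```

>>> arm_command(commands=[0.2,0,1.3,0,0])

```text
clock: 16.38
tool_pos: [0.5121, 0.1345, 0.0852]
orientation: [-120.8, 89.3, -32.1]
force: [-0.8, -6.0, 6.8]
opening: 0.0139
```

```bash
python3 g.py 507 102 85 88.4; python3 -c "
from h import *
print(np.round(get_obs()['moment'],2))"
```

```text
t 16.38 shift mm [  0.3   4.3 -32.6] turn 0.3 jaw 88.7 F [-0.8 -6.   6.8] pos [512.1 134.5  85.2] station [142.6  -2.9] open 13.9
toolaxes [[0.01, -1.0, 0.023], [-0.007, 0.023, 1.0], [-1.0, -0.011, -0.006]]
[-2.02  0.31 -0.01]
```

>>> arm_command(commands=[0.2,0,1.5,0,0,0.2,0,1.5,0,0])

```text
clock: 16.62
tool_pos: [0.5123, 0.1366, 0.0852]
orientation: [-126.0, 89.3, -37.3]
force: [0.1, -7.0, 5.5]
opening: 0.0135
```

>>> arm_command(commands=[0.2,0,1.5,0,0])

```text
clock: 16.75
tool_pos: [0.5124, 0.1377, 0.0852]
orientation: [-128.2, 89.2, -39.5]
force: [-0.9, -6.0, 6.0]
opening: 0.014
```

>>> arm_command(commands=[0.2,0,1.5,0,0])

```text
clock: 16.88
tool_pos: [0.5125, 0.1387, 0.0852]
orientation: [-130.4, 89.2, -41.7]
force: [-0.9, -6.5, 6.1]
opening: 0.0137
```

>>> arm_command(commands=[0.2,0,1.3,0,0])

```text
clock: 17.0
tool_pos: [0.5125, 0.1394, 0.0852]
orientation: [-134.0, 89.2, -45.2]
force: [-1.1, -8.3, 8.7]
opening: 0.0136
```

>>> arm_command(commands=[0.1,0,1.3,0,0])

```text
clock: 17.12
tool_pos: [0.5125, 0.1397, 0.0854]
orientation: [-138.8, 89.1, -50.1]
force: [-0.7, -9.7, 7.5]
opening: 0.0134
```

>>> arm_command(commands=[0.1,0,1.3,0,0])

```text
clock: 17.25
tool_pos: [0.5125, 0.14, 0.0857]
orientation: [-143.4, 89.1, -54.7]
force: [-0.4, -9.8, 8.4]
opening: 0.0137
```

```bash
python3 g.py 507 102 85 88.4; python3 -c "
from h import *
print(np.round(get_obs()['moment'],2))"
```

```text
t 17.25 shift mm [  1.1   4.6 -38.1] turn 0.3 jaw 88.7 F [-0.4 -9.8  8.4] pos [512.5 140.   85.7] station [148.1  -3.1] open 13.7
toolaxes [[0.01, -1.0, 0.022], [-0.013, 0.022, 1.0], [-1.0, -0.01, -0.013]]
[-3.21  0.05 -0.02]
```

Contact is at about y=139.2. The push is starting to lift the tail (z up 0.5 mm), so I'll add downforce first to bring it flat.

>>> arm_command(commands=[0.8,0,0,0,0])

```text
clock: 17.38
tool_pos: [0.5125, 0.1394, 0.0851]
orientation: [-144.9, 89.0, -56.2]
force: [-3.1, -4.1, 11.3]
opening: 0.0138
```

>>> arm_command(commands=[0.8,0,0,0,0])

```text
clock: 17.5
tool_pos: [0.5125, 0.1393, 0.0851]
orientation: [-143.9, 89.0, -55.2]
force: [-7.0, -2.6, 16.9]
opening: 0.0137
```

```bash
python3 g.py 507 102 85 88.4; python3 -c "
from h import *
print(np.round(get_obs()['moment'],2))"
```

```text
t 17.5 shift mm [  0.6   4.7 -37.4] turn 0.3 jaw 88.7 F [-7.  -2.6 16.9] pos [512.5 139.3  85.1] station [147.5  -3.1] open 13.7
toolaxes [[0.01, -1.0, 0.023], [-0.014, 0.023, 1.0], [-1.0, -0.01, -0.014]]
[-0.35  2.69 -0.02]
```

>>> arm_command(commands=[0.7,0.1,-1,0,0,0.7,0.1,-1,0,0,0.7,0.1,-1,0,0,0.7,0.1,-1,0,0,0.7,0.1,-1,0,0])

```text
clock: 18.12
tool_pos: [0.5126, 0.1395, 0.0851]
orientation: [-111.6, 89.1, -22.9]
force: [-5.1, 1.7, 9.8]
opening: 0.014
```

```bash
python3 g.py 507 102 85 88.4; python3 -c "
from h import *
print(np.round(get_obs()['moment'],2))"
```

```text
t 18.12 shift mm [  0.3   4.8 -37.6] turn 0.3 jaw 88.7 F [-5.1  1.7  9.8] pos [512.6 139.5  85.1] station [147.6  -3.2] open 14.0
toolaxes [[0.014, -1.0, 0.022], [-0.006, 0.022, 1.0], [-1.0, -0.014, -0.006]]
[ 0.62  2.15 -0.02]
```

>>> arm_command(commands=[0.5,-0.4,-1.2,0,0,0.5,-0.4,-1.2,0,0,0.5,-0.4,-1.2,0,0,0.5,-0.4,-1.2,0,0,0.5,-0.4,-1,0,0])

```text
clock: 18.75
tool_pos: [0.5126, 0.1396, 0.0851]
orientation: [-81.8, 89.2, 7.0]
force: [-7.4, 1.3, 10.3]
opening: 0.0136
```

```bash
python3 g.py 507 102 85 88.4; python3 -c "
from h import *
print(np.round(get_obs()['moment'],2))"
```

```text
t 18.75 shift mm [ -0.    4.8 -37.7] turn 0.4 jaw 88.8 F [-7.4  1.3 10.3] pos [512.6 139.6  85.1] station [147.7  -3.3] open 13.6
toolaxes [[0.014, -1.0, 0.021], [0.002, 0.021, 1.0], [-1.0, -0.014, 0.002]]
[ 0.56  2.75 -0.09]
```

>>> arm_command(commands=[0.6,0,1.8,0,0])

```text
clock: 18.88
tool_pos: [0.5125, 0.1403, 0.0851]
orientation: [-90.3, 89.2, -1.5]
force: [1.5, -14.5, 10.7]
opening: 0.0138
```

>>> arm_command(commands=[0.6,0,1.8,0,0])

```text
clock: 19.0
tool_pos: [0.5125, 0.1404, 0.0851]
orientation: [-103.3, 89.2, -14.4]
force: [0.8, -15.8, 11.4]
opening: 0.014
```

>>> arm_command(commands=[0.6,0,2,0,0])

```text
clock: 19.12
tool_pos: [0.5125, 0.1404, 0.0851]
orientation: [-116.5, 89.2, -27.7]
force: [1.7, -14.4, 11.7]
opening: 0.0138
```

```bash
python3 g.py 507 102 85 88.4; python3 -c "
from h import *
print(np.round(get_obs()['moment'],2))"
```

```text
t 19.12 shift mm [  0.3   4.7 -38.5] turn 0.5 jaw 88.9 F [  1.7 -14.4  11.7] pos [512.5 140.4  85.1] station [148.5  -3.1] open 13.8
toolaxes [[0.013, -1.0, 0.02], [-0.007, 0.02, 1.0], [-1.0, -0.013, -0.006]]
[-5.12 -0.23 -0.16]
```

>>> arm_command(commands=[0.7,0,2.8,0.1,0])

```text
clock: 19.25
tool_pos: [0.5124, 0.1406, 0.0852]
orientation: [-130.8, 89.1, -42.1]
force: [0.0, -17.2, 14.7]
opening: 0.0136
```

>>> arm_command(commands=[0.8,0,3,0.1,0])

```text
clock: 19.38
tool_pos: [0.5123, 0.1408, 0.0852]
orientation: [-142.8, 89.0, -54.1]
force: [0.7, -18.4, 16.2]
opening: 0.0139
```

>>> arm_command(commands=[0.8,0,3.3,0.1,0])

```text
clock: 19.5
tool_pos: [0.5122, 0.1411, 0.0854]
orientation: [-152.1, 88.8, -63.5]
force: [0.5, -19.3, 15.2]
opening: 0.0141
```

>>> arm_command(commands=[0.9,0,3.3,0.1,0])

```text
clock: 19.62
tool_pos: [0.5122, 0.1412, 0.0855]
orientation: [-158.5, 88.5, -70.0]
force: [1.0, -19.6, 16.7]
opening: 0.0137
```

```bash
python3 g.py 507 102 85 88.4; python3 -c "
from h import *
print(np.round(get_obs()['moment'],2))"
```

```text
t 19.62 shift mm [  1.4   4.2 -39.3] turn 0.1 jaw 88.5 F [  1.  -19.6  16.7] pos [512.2 141.2  85.5] station [149.3  -2.8] open 13.7
toolaxes [[0.009, -1.0, 0.027], [-0.024, 0.027, 0.999], [-1.0, -0.009, -0.024]]
[-6.9  -0.24 -0.01]
```

The hold reached about 8–10 N, but the tool lean (1.4°) is beginning to lift the tail. I'll flatten the tote, build opposite lean in reserve, and do the hold again properly.

>>> arm_command(commands=[0.8,0,0,0,0,0.8,0,-0.8,0,0,0.8,0,-1.2,0,0,0.8,0,-1.5,0,0,0.8,0,-1.5,0,0])

```text
clock: 20.25
tool_pos: [0.5128, 0.1396, 0.0851]
orientation: [-141.1, 88.8, -52.6]
force: [-8.3, 3.9, 12.6]
opening: 0.0136
```

>>> arm_command(commands=[0.8,0,-1.5,0,0,0.8,0,-1.5,0,0,0.8,0,-1.5,0,0,0.8,0,-1.5,0,0,0.8,0,-1.5,0,0])

```text
clock: 20.88
tool_pos: [0.5129, 0.1399, 0.0851]
orientation: [-107.4, 88.9, -18.8]
force: [-6.5, 3.4, 11.7]
opening: 0.0136
```

```bash
python3 g.py 507 102 85 88.4; python3 -c "
from h import *
print(np.round(get_obs()['moment'],2))"
```

```text
t 20.88 shift mm [  0.2   5.  -38. ] turn 0.2 jaw 88.6 F [-6.5  3.4 11.7] pos [512.9 139.9  85.1] station [148.   -3.5] open 13.6
toolaxes [[0.018, -1.0, 0.024], [-0.006, 0.024, 1.0], [-1.0, -0.018, -0.006]]
[1.51 2.9  0.1 ]
```

>>> arm_command(commands=[0.4,-0.5,-1.3,0,0,0.4,-0.5,-1.3,0,0,0.4,-0.5,-1.3,0,0,0.4,-0.5,-1.3,0,0,0.4,-0.5,-1.3,0,0])

```text
clock: 21.5
tool_pos: [0.5135, 0.1394, 0.0851]
orientation: [-83.8, 89.0, 5.0]
force: [-7.2, 4.9, 9.3]
opening: 0.0137
```

>>> arm_command(commands=[0.4,-0.5,-1.3,0,0,0.4,-0.5,-1.3,0,0,0.4,-0.5,-1.3,0,0,0.4,-0.5,-1.3,0,0,0.4,-0.5,-1.3,0,0])

```text
clock: 22.12
tool_pos: [0.5147, 0.139, 0.0851]
orientation: [-63.2, 88.8, 25.7]
force: [-4.6, 3.2, 6.8]
opening: 0.0137
```

```bash
python3 g.py 507 102 85 88.4; python3 -c "
from h import *
print(np.round(get_obs()['moment'],2))"
```

```text
t 22.12 shift mm [ -0.4   7.  -37.1] turn 0.4 jaw 88.8 F [-4.6  3.2  6.8] pos [514.7 139.   85.1] station [147.2  -5.4] open 13.7
toolaxes [[0.018, -1.0, 0.02], [0.009, 0.021, 1.0], [-1.0, -0.018, 0.009]]
[ 0.81  1.76 -0.08]
```

>>> arm_command(commands=[-0.1,1,0,0,0,-0.1,1.2,0,0.1,0,-0.1,1.2,0,0.1,0,-0.1,1.2,0,0.1,0,0,1,0,0,0])

```text
clock: 22.75
tool_pos: [0.5115, 0.14, 0.0856]
orientation: [-66.4, 88.6, 22.2]
force: [4.1, -2.8, -0.0]
opening: 0.0139
```

```bash
python3 g.py 507 102 85 88.4; python3 -c "
from h import *
print(np.round(get_obs()['moment'],2))"
```

```text
t 22.75 shift mm [  0.2   3.6 -38.1] turn 0.2 jaw 88.6 F [ 4.1 -2.8 -0. ] pos [511.5 140.   85.6] station [148.1  -2.1] open 13.9
toolaxes [[0.023, -0.999, 0.024], [0.009, 0.024, 1.0], [-1.0, -0.022, 0.01]]
[-1.58 -1.53 -0.04]
```

>>> arm_command(commands=[0.4,0.3,0,0,0,0.5,0.2,0,0,0])

```text
clock: 23.0
tool_pos: [0.5117, 0.1401, 0.0854]
orientation: [-67.2, 88.5, 21.5]
force: [3.7, -4.4, 4.9]
opening: 0.0138
```

```bash
python3 g.py 507 102 85 88.4; python3 - <<'E'
from h import *
import pickle
print(np.round(get_obs()['moment'],2))
s=snapshot("wrist");pickle.dump(s,open("w6.pkl","wb"))
cv2.imwrite("pics/c6.png",cv2.resize(s["frame"][80:249,105:560],(700,260),interpolation=cv2.INTER_CUBIC))
E
```

```text
t 23.0 shift mm [ -0.1   3.8 -38.2] turn 0.2 jaw 88.6 F [ 3.7 -4.4  4.9] pos [511.7 140.1  85.4] station [148.2  -2.3] open 13.8
toolaxes [[0.024, -0.999, 0.024], [0.009, 0.024, 1.0], [-1.0, -0.024, 0.01]]
[-1.88 -1.04 -0.06]
```

View pics/c6.png

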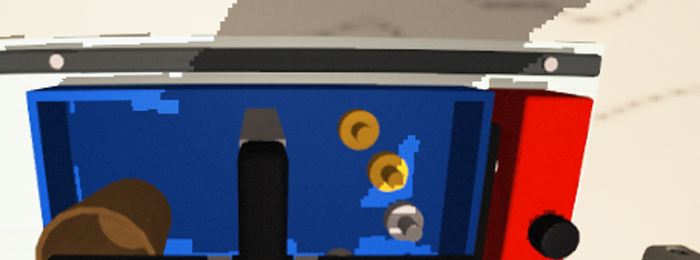

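The nose is against the buffer and square, about 6 mm from the left rail, and the cup is upright. Doing the hold again with more downforce.

>>> arm_command(commands=[0.8,0,1,0,0,1,0,3,0,0])

```text
clock: 23.3
tool_pos: [0.5119, 0.1411, 0.085]
orientation: [-77.4, 88.6, 11.3]
force: [4.2, -19.7, 16.3]
opening: 0.0141
```

>>> arm_command(commands=[1,0,3.6,0,0])

```text
clock: 23.42
tool_pos: [0.5117, 0.1416, 0.085]
orientation: [-88.8, 88.7, -0.2]
force: [4.7, -22.4, 16.1]
opening: 0.0136
```

>>> arm_command(commands=[1,0,3.4,0,0,1,0,3.4,0,0])

```text
clock: 23.68
tool_pos: [0.5116, 0.1417, 0.0853]
orientation: [-113.5, 88.7, -24.9]
force: [5.2, -20.4, 13.5]
opening: 0.0136
```

>>> arm_command(commands=[1,0,3.3,0,0,1,0,3.3,0,0])

```text
clock: 23.92
tool_pos: [0.5114, 0.1418, 0.0855]
orientation: [-132.6, 88.5, -44.0]
force: [5.4, -20.5, 15.4]
opening: 0.0139
```

>>> arm_command(commands=[1.3,0,3.5,0,0,1.3,0,3.5,0,0])

```text
clock: 24.18
tool_pos: [0.5114, 0.1417, 0.0854]
orientation: [-147.2, 88.2, -58.6]
force: [4.8, -22.1, 16.6]
opening: 0.0139
```

>>> arm_command(commands=[0.8,0,1,0,0,0.5,0,0.3,0,0,0.2,0,0,0,0])

```text
clock: 24.55
tool_pos: [0.511, 0.1403, 0.085]
orientation: [-148.6, 88.1, -60.2]
force: [2.4, -3.3, 3.0]
opening: 0.0139
```

```bash
python3 g.py 507 102 85 88.4; python3 -c "
from h import *
print(np.round(get_obs()['moment'],2))"
```

```text
t 24.55 shift mm [  1.    2.9 -38.4] turn -0.1 jaw 88.3 F [ 2.4 -3.3  3. ] pos [511.  140.3  85. ] station [148.4  -1.6] open 13.9
toolaxes [[0.016, -0.999, 0.029], [-0.029, 0.028, 0.999], [-0.999, -0.017, -0.028]]
[-0.87 -0.78 -0.03]
```

Held about 9–11 N for around 0.9 s. Before releasing I'll ease the buffer down to 2–3 N so it can't spring the tote away.

>>> arm_command(commands=[0,0,-0.4,0,0,0,0,-0.3,0,0])

```text
clock: 24.8
tool_pos: [0.5108, 0.1399, 0.085]
orientation: [-147.0, 88.2, -58.7]
force: [2.3, -2.1, 1.5]
opening: 0.0141
```

>>> arm_command(commands=[0,0,0,0,0,0,0,0,0,0])

```text
clock: 25.05
tool_pos: [0.5108, 0.1399, 0.0851]
orientation: [-147.0, 88.2, -58.7]
force: [2.8, -3.7, 2.3]
opening: 0.0139
```

```bash
python3 g.py 507 102 85 88.4; python3 -c "
from h import *
print(np.round(get_obs()['moment'],2))"
```

```text
t 25.05 shift mm [  1.    2.7 -38. ] turn -0.1 jaw 88.3 F [ 2.8 -3.7  2.3] pos [510.8 139.9  85.1] station [148.   -1.4] open 13.9
toolaxes [[0.017, -0.999, 0.03], [-0.027, 0.029, 0.999], [-0.999, -0.017, -0.027]]
[-0.74 -0.87 -0.09]
```

>>> arm_command(commands=[0,0,-0.5,0,0,0,0,0,0,0,0,0,0,0,0])

```text
clock: 25.42
tool_pos: [0.5108, 0.1397, 0.085]
orientation: [-146.7, 88.2, -58.4]
force: [1.9, -3.4, 2.1]
opening: 0.0138
```

>>> arm_command(commands=[0,0,0,0,10,0,0,0,0,25,0,0,0,0,35,0,0,0,0,45,0,0,0,0,45])

```text
clock: 26.05
tool_pos: [0.5091, 0.1397, 0.0838]
orientation: [-152.5, 88.2, -64.2]
force: [0.0, -0.0, 0.0]
opening: 0.0389
```

```bash
python3 g.py 507 102 85 88.4; python3 -c "
from h import *
print(np.round(get_obs()['moment'],2))"
```

```text
t 26.05 shift mm [ -0.2   1.  -37.8] turn -0.1 jaw 88.3 F [ 0. -0.  0.] pos [509.1 139.7  83.8] station [147.8   0.3] open 38.9
toolaxes [[0.013, -0.999, 0.029], [-0.028, 0.029, 0.999], [-1.0, -0.014, -0.027]]
[ 0.03  0.04 -0.01]
```

>>> arm_command(commands=[-5,0,0,0,45,-10,0,0,0,45,-20,0,0,0,45,-40,0,0,0,45,-50,0,0,0,45])

```text
clock: 26.68
tool_pos: [0.5055, 0.1421, 0.2109]
orientation: [-164.9, 88.1, -76.6]
force: [0.7, 0.7, 0.1]
opening: 0.0393
```

```bash
python3 g.py 507 102 185 88.4; python3 - <<'E'
from h import *
import pickle
s=snapshot("wrist");pickle.dump(s,open("w7.pkl","wb"))
b=snapshot("scene");pickle.dump(b,open("c7.pkl","wb"))
c=np.zeros((600,800,3),np.uint8)
c[:300,:]=cv2.resize(s["frame"][90:258,110:558],(800,300),interpolation=cv2.INTER_CUBIC)
c[305:,:400]=cv2.resize(b["frame"][90:238,180:380],(400,295),interpolation=cv2.INTER_CUBIC)
d=snapshot("side");c[305:,405:]=cv2.resize(d["frame"][120:268,160:358],(395,295),interpolation=cv2.INTER_CUBIC)
cv2.imwrite("pics/c7.png",c)
E
```

```text
t 26.68 shift mm [ 27.2  -2.5 -39.2] turn -0.1 jaw 88.3 F [0.7 0.7 0.1] pos [505.5 142.1 210.9] station [150.   4.] open 39.3
toolaxes [[0.008, -1.0, 0.03], [-0.032, 0.029, 0.999], [-0.999, -0.009, -0.032]]
```

View pics/c7.png

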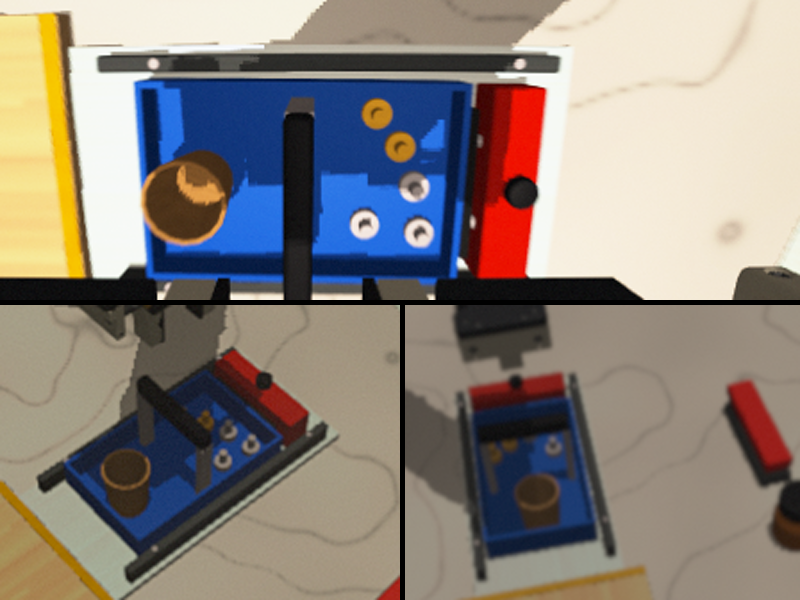

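The views show the tote flat and square at the stop, with the cup upright and the bystanders untouched. The pictures can't resolve a sub-millimetre gap at the buffer. I'll check contact by feel: rear finger lightly against the bar, then a slow retreat.

>>> arm_command(commands=[40,0,1,0,45,40,0,1,0,45,25,0,0,0,45,12,0,0,0,45,0,0,0,0,45])

```text
clock: 27.45
tool_pos: [0.5092, 0.1422, 0.0944]
orientation: [-146.0, 88.3, -57.7]
force: [-1.0, 0.8, 0.1]
opening: 0.0395
```

```bash
python3 g.py 509 140 90 88.4
```

```text
t 27.45 shift mm [ 4.5  0.2 -2.1] turn -0.1 jaw 88.3 F [-1.   0.8  0.1] pos [509.2 142.2  94.4] station [150.2   0.3] open 39.5
toolaxes [[0.016, -0.999, 0.03], [-0.025, 0.029, 0.999], [-1.0, -0.017, -0.025]]
```

>>> arm_command(commands=[0,0,3,0,45,0,0,2,0,45,0,0,1,0,45])

```text
clock: 27.82
tool_pos: [0.5107, 0.1495, 0.0967]
orientation: [-138.5, 88.3, -50.1]
force: [-0.5, -0.3, 0.1]
opening: 0.0393
```

>>> arm_command(commands=[0,0,1,0,45,0,0,1,0,45])

```text
clock: 28.08
tool_pos: [0.5111, 0.152, 0.0974]
orientation: [-136.0, 88.3, -47.7]
force: [0.3, -0.2, -0.1]
opening: 0.0393
```

>>> arm_command(commands=[0,0,0.5,0,45,0,0,0.5,0,45])

```text
clock: 28.32
tool_pos: [0.511, 0.1521, 0.0973]
orientation: [-138.4, 88.2, -50.0]
force: [2.2, -3.2, -0.9]
opening: 0.0395
```

>>> arm_command(commands=[0,0,0.5,0,45,0,0,0.5,0,45])

```text
clock: 28.58
tool_pos: [0.511, 0.1522, 0.0973]
orientation: [-140.8, 88.2, -52.5]
force: [2.2, -5.5, 1.4]
opening: 0.0396
```

The force climbed to 5.5 N with only 0.1 mm of motion. A free tote would slide at about 3 N, so it is against the buffer. Retreating slowly.

>>> arm_command(commands=[0,0,-0.3,0,45,0,0,-0.6,0,45,0,0,-1,0,45,0,0,-3,0,45,0,0,-6,0,45])

```text
clock: 29.2
tool_pos: [0.5108, 0.1423, 0.0975]
orientation: [-137.8, 88.2, -49.4]
force: [-0.9, 0.8, 0.5]
opening: 0.0395
```

>>> arm_command(commands=[0,0,-1.5,0,45,-12,0,0,0,45,-25,0,0,0,45,-40,0,0,0,45,-40,0,0,0,45])

```text
clock: 29.82
tool_pos: [0.5069, 0.1418, 0.2172]
orientation: [-148.1, 88.2, -59.8]
force: [1.3, -0.6, -0.3]
opening: 0.0397
```

>>> arm_command(commands=[0,0,0,0,45,0,0,0,0,45])

```text
clock: 30.08
tool_pos: [0.5083, 0.1428, 0.2218]
orientation: [-134.3, 88.2, -46.0]
force: [0.7, 0.1, 0.6]
opening: 0.0391
```

```bash
python3 g.py 509 140 90 88.4; python3 - <<'E'
from h import *
import pickle
s=snapshot("wrist");b=snapshot("scene")
p=pickle.load(open("c7.pkl","rb"))
g=lambda f:np.float32(cv2.cvtColor(f,cv2.COLOR_BGR2GRAY))[150:240,200:300]
print("tote shift px in scene",cv2.phaseCorrelate(g(p["frame"]),g(b["frame"])))
c=np.zeros((600,800,3),np.uint8)
c[:300,:]=cv2.resize(s["frame"][90:258,110:558],(800,300),interpolation=cv2.INTER_CUBIC)
c[305:,:400]=cv2.resize(b["frame"][90:238,180:380],(400,295),interpolation=cv2.INTER_CUBIC)
c[305:,405:]=cv2.resize(b["frame"],(395,295))
cv2.imwrite("pics/c8.png",c)
E
```

```text
t 30.07 shift mm [1.319e+02 2.200e+00 1.000e-01] turn -0.1 jaw 88.3 F [0.7 0.1 0.6] pos [508.3 142.8 221.8] station [150.8   1.1] open 39.1
toolaxes [[0.022, -0.999, 0.03], [-0.023, 0.029, 0.999], [-1.0, -0.022, -0.022]]
tote shift px in scene ((0.002365738295850406, -0.02979813977037793), 1.0192162582609388)
```

View pics/c8.png

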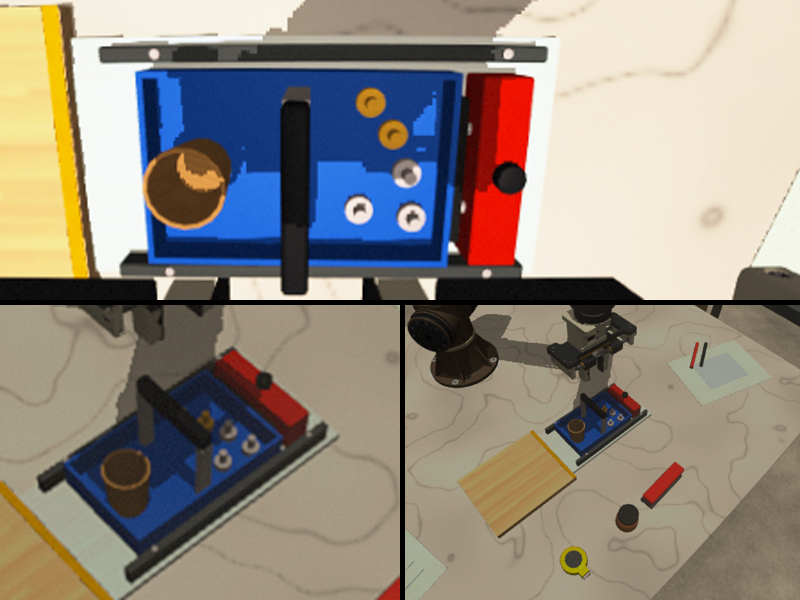

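The final view shows the tote flat and square against the buffer with the cup standing. The bystanders are where they were and the gripper is clear. The tote's image moved less than 0.03 px over the contact check.

```bash
python3 -c "
from plant import *
print(close_job())"
```

```text
the job is handed in; nothing more can be done
None
```

The tote is in the cradle, flat on the floor with its nose touching the buffer, and the job is handed in at about 30 s. I held it by the handle, slid it along the deck and between the rails, and let it down about 12 mm in small steps. I then pressed it on the buffer, eased off and let go.

**Buffer force:** there is no direct reading, so the values come from wrist force less estimated friction and from buffer travel. They put the hold at about 9–12 N for roughly 0.9 s. An earlier try of about 8–10 N was cut short because the tail began to lift.

**Last checks:**
- **Contact:** a light push on the handle rose to 5.5 N with only 0.1 mm of motion, so the nose was against the buffer. After I backed away, the tote had not moved in the scene camera (under 0.03 px). The pictures cannot show a gap smaller than a millimetre.
- **Tote, cup and counter:** the last pictures show the tote flat and square and the cup standing. The bystanders look untouched and the gripper is clear.

**What was not perfect:**
- **Tilt:** friction made the tool lean by up to about 1.6°. By handle height, the tote itself rose about 0.4–0.5 mm at the handle while pressing, an estimated 0.2–0.3°. It may also have been up to about 0.5–0.8° nose-down while crossing the step. It was flat again before I let go.
- **Sideways drift:** the tote shifted up to about 4 mm toward the right rail, and I moved it back.
- **Camera offset:** the wrist camera and the two fixed cameras disagreed by about 5 mm sideways, so I judged the fit between the rails by relative position.

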